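Kit the torch tray

ROBOT

A 7-joint arm with a two-finger parallel gripper is mounted at the origin on the work surface. World frame = base frame: x ahead of the robot, y to its left, z up, the work surface at z = 0. Lengths are in mm, angles in rad, forces in N, time in s.
With the tool pointing down it reaches from about 350 to 900 mm from the base axis. Payload 19.9 kg.
Tool frame: the origin (TCP) lies on the mounting face of the last link; the fingertips stand 199 mm ahead of it and the grasp point (between the pads) lies 180 mm ahead of it; z points along the fingers, y is the direction in which the jaws open and shut (so a half turn about z gives the same grasp; the last joint's range is limited). The gripper opens to 94 mm and grips with 3 to 60 N. Pads are 16 mm wide; open, the fingers measure 119 mm over their backs; the gripper's body (75 mm by 177 mm) begins 78 mm behind the grasp point.
Start: joints at [1.258, 0.417, -0.01, 1.614, 0.005, 1.111, -0.053], TCP at [167.797, -602.049, 404.625] pointing down, gripper open.
Joint ranges: [-2.81, 2.81], [-0.39, 2.02], [-1.27, 1.25], [0.06, 2.57], [-1.19, 4.33], [0.19, 2], [-2.82, 2.82]. Speed limits (rad/s): [1.89, 1.89, 2.39, 2.39, 3.01, 3.01, 3.01].

INTERFACE

Orientations are given as a unit quaternion [w, x, y, z].
In Python, from plant import get_state, camera, camera_info, close_job gives the robot as it stands. The module is installed in compiled form; this text tells all that it offers.
- The arm moves only by the tool move_arm, never from a script. Its argument "motion" is a list of rows, each a list of 4 numbers: the shift along the world's x, y, z in m, then the turn about the world's z in degrees. A call has 1 to 10 rows; each row shifts and turns the pose as measured when the row begins; what a row does not reach is not made up. A row lasts 1/10 s, in which the tool goes at most 50 mm and 8.59 degrees, less where a joint would pass 70% of its speed; a pose out of reach is approached as far as the arm can. A call with a gripper value outside its range is refused whole. "claw" is the finger opening in m, from 0 to 0.094, set as the call begins (left out, the last holds). The fingers move at their own pace and stop on an object; "force" is the grip in N (left out, the last holds). Time passes only in rows, so rows that do not move let the fingers close. It gives the time, the measured TCP pose, the force and the opening at its end, in the units of the state.
- get_state(): the state, without advancing time (a new reading comes with each control period).
- camera(name): name is "side" or "top"; returns the picture (480x640x3 uint8, red, green, blue); there is no depth.
- camera_info(name): a dict with "fx", "fy", "cx", "cy" (pixels), "rvec" (rotation vector, rad) and "tvec" (3), from world to camera coordinates, as OpenCV has them. Camera axes: x right, y down, z forward; pixel columns grow to the right and rows downward; lengths in mm; the calibration is good to about 2 mm. A picture is of the moment at which its call begins. camera_info takes no time and is no camera call.
- close_job(): hands the job in, once; it reports no verdict.
The state is a dict: "time_s": time; "joint_positions": joint angles; "qvel": joint speeds; "joint_efforts": joint torques, N m; "ee_pos": TCP position; "eef_rot": TCP orientation; "wrist_force": force on the tool from outside, world axes, zero at the start; "moment": the same for the moment, N m; "finger_gap": finger opening in mm.
Only numpy, scipy, OpenCV 4.12 (cv2) and the standard library are available. Lean on these libraries where they do the work, as an engineer would, in place of code of your own. Each camera call takes 0.05 s, during which the arm holds its last target.

TASK

Make up the kit tray for the brazing torch, one part at a time and in this order, so that the oxygen part goes in with clean fingers and the flux comes last: the blue-capped arrestor into the blue cup, the red-capped arrestor into the red cup, the copper torch tip into the white cup, and the yellow flux tin into the yellow cup. Each must be left standing upright on the floor of its cup. The green-capped arrestor and the steel torch tip do not belong to this torch: leave them standing where they are.

Things in the scene. Friction and masses are not known exactly. Their poses are not given: they have to be found in the camera images.
- oxygen_arrestor: blue-capped flashback arrestor: an upright brass cylinder 26 mm in diameter and 60 mm tall, standing on a hexagonal foot nut (27 mm across flats, 14 mm high), with a blue cap (the top 12 mm) and a blue band low on the body. 0.16 kg or so, loose. Origin at the centre of its underside, z up. Any yaw; grip it across the cylinder, 14 to 60 mm above its foot.
- fuel_arrestor: red-capped flashback arrestor: an upright brass cylinder 26 mm in diameter and 60 mm tall, standing on a hexagonal foot nut (27 mm across flats, 14 mm high), with a red cap (the top 12 mm) and a red band low on the body. 0.16 kg or so, loose. Origin at the centre of its underside, z up. Any yaw; grip it across the cylinder, 14 to 60 mm above its foot.
- argon_arrestor: green-capped flashback arrestor, a look-alike that stays where it is: an upright brass cylinder 26 mm in diameter and 60 mm tall, standing on a hexagonal foot nut (27 mm across flats, 14 mm high), with a green cap (the top 12 mm) and a green band low on the body. 0.16 kg or so, loose. Origin at the centre of its underside, z up. Any yaw; grip it across the cylinder, 14 to 60 mm above its foot.
- copper_tip: torch tip of copper, 62 mm tall, standing on its brass hexagonal nut (25 mm across flats, 18 mm high); above the nut a round copper stem 16 mm in diameter up to 52 mm, then a short cone to a 9 mm end. About 0.09 kg, loose. Origin at the centre of its underside, z up. Any yaw; grip it by the stem.
- steel_tip: a look-alike that stays where it is: torch tip of grey steel, 62 mm tall, standing on its dark steel hexagonal nut (25 mm across flats, 18 mm high); above the nut a round grey steel stem 16 mm in diameter up to 52 mm, then a short cone to a 9 mm end. About 0.09 kg, loose. Origin at the centre of its underside, z up. Any yaw; grip it by the stem.
- flux_tin: yellow round lidded flux tin, upright, 44 mm in diameter over the lid (the top 10 mm), 43 mm below it, 50 mm tall, 0.15 kg or so, loose. Origin at the centre of its underside, z up.
- blue_cup: blue square open cup, fixed, 72 x 72 mm outside, 64 x 64 mm inside, walls 22 mm high and 4 mm thick, floor 4 mm thick. Origin at the centre of its underside (5 mm above the bench), z up: its inner floor is 4 mm and its rim 22 mm above the origin. x and y run along its sides. Which cup is in which corner of the tray varies.
- red_cup: red square open cup, fixed, 72 x 72 mm outside, 64 x 64 mm inside, walls 22 mm high and 4 mm thick, floor 4 mm thick. Origin at the centre of its underside (5 mm above the bench), z up: its inner floor is 4 mm and its rim 22 mm above the origin. x and y run along its sides. The cups stand two by two, 84 mm between centres, in a fixed tray.
- white_cup: white square open cup, fixed, 72 x 72 mm outside, 64 x 64 mm inside, walls 22 mm high and 4 mm thick, floor 4 mm thick. Origin at the centre of its underside (5 mm above the bench), z up: its inner floor is 4 mm and its rim 22 mm above the origin. x and y run along its sides. The tray is 200 x 200 mm, its rim 14 mm above the bench.
- yellow_cup: yellow square open cup, fixed, 72 x 72 mm outside, 64 x 64 mm inside, walls 22 mm high and 4 mm thick, floor 4 mm thick. Origin at the centre of its underside (5 mm above the bench), z up: its inner floor is 4 mm and its rim 22 mm above the origin. x and y run along its sides. Unlisted things within 0.1 m of parts and tray are under 20 mm high, save bricks beyond x = 0.72 m.
Things that resemble listed ones, but are neither listed nor needed, are in the scene too. What is shaped like the argon_arrestor but turquoise is not meant.

How it is judged:
By the outcome, as a careful person would: the job done as asked, in the order asked, and still so for the second after the job is handed in, with the robot touching nothing.
It also fails if it takes over 106 s, if anything falls off the work surface, if the arm or the gripper's body presses on something with over 40 N, if the wrist force passes 120 N, or if a joint passes its speed limit or range.

## Working session

There is one attempt and no reset: what is moved stays moved. The work goes in short steps, Python scripts to look and compute and a tool call to move; the robot and the scene stay as the last step left them, time stands still between calls to the robot, and variables do not carry over. Pictures are saved under pics/ and viewed, and the job is handed in when it is done.

Besides the shell and the picture viewer there is one more tool, called after "Emit:" in YAML: its name, and indented under it one key for each argument. move_arm: Moves the arm, as the interface text tells. Its arguments: {"type":"object","properties":{"motion":{"type":"array"},"claw":{"type":"number"},"force":{"type":"number"}},"required":["motion"]}

```bash
mkdir -p pics; cat > h.py <<'E'
import numpy as np, cv2
from plant import get_state, camera, camera_info
def snap(n,f):
    im=camera(n); cv2.imwrite('pics/'+f,cv2.cvtColor(im,cv2.COLOR_RGB2BGR)); return im
def ray(n,uv,z):
    c=camera_info(n); R,_=cv2.Rodrigues(np.array(c['rvec'],float)); t=np.array(c['tvec'],float).ravel()
    C=-R.T@t; d=R.T@np.array([(uv[0]-c['cx'])/c['fx'],(uv[1]-c['cy'])/c['fy'],1.])
    return C+d*(z-C[2])/d[2]
def proj(n,p):
    c=camera_info(n); K=np.array([[c['fx'],0,c['cx']],[0,c['fy'],c['cy']],[0,0,1.]])
    return cv2.projectPoints(np.array([p],float),np.array(c['rvec'],float),np.array(c['tvec'],float),K,None)[0].ravel()
E
python3 - <<'E'
from h import *
print(get_state())
for n in('side','top'):
    snap(n,n+'0.png'); c=camera_info(n);print(c); R,_=cv2.Rodrigues(np.array(c['rvec'],float));print(-R.T@np.array(c['tvec']).ravel())
E
```

```text
{'time_s': 0.0, 'joint_positions': array([ 1.25751854,  0.41799918, -0.01030283,  1.61418305,  0.0047173 ,
        1.11066165, -0.0529938 ]), 'qvel': array([ 0.00086188,  0.00121837,  0.00035706,  0.00110778,  0.00014673,
       -0.00029673,  0.00049586]), 'joint_efforts': array([-7.99979534e-04, -8.51276922e+01,  6.38304893e-01, -4.26003170e+01,
       -4.87738964e-02,  1.85826217e-02,  1.25947699e-04]), 'ee_pos': array([ 167.74581478, -601.93276787,  404.00566716]), 'eef_rot': array([-5.98750438e-04,  9.90779625e-01,  1.35481949e-01, -1.35791311e-04]), 'wrist_force': array([ 0.39593292, -0.52697313, -0.26332109]), 'moment': array([ 0.02022063, -0.02411802,  0.0159952 ]), 'finger_gap': 93.80403278306653}
{'fx': 446.31392055168476, 'fy': 446.31392055168476, 'cx': 321.98453163766806, 'cy': 237.63711952616694, 'rvec': array([ 2.12870533, -0.38282534,  0.18209662]), 'tvec': array([-525.59415243,  145.578685  ,  576.8953076 ])}
[ 365.28833459 -557.25118145  431.60875327]
{'fx': 453.9056489267185, 'fy': 453.9056489267185, 'cx': 327.2358739888625, 'cy': 245.27230448259976, 'rvec': array([ 2.09945487, -2.14182325,  0.15019433]), 'tvec': array([ 14.60415009, 528.68033607, 851.40985329])}
[378.14041247 -18.92144047 928.04457047]
```

View pics/side0.png

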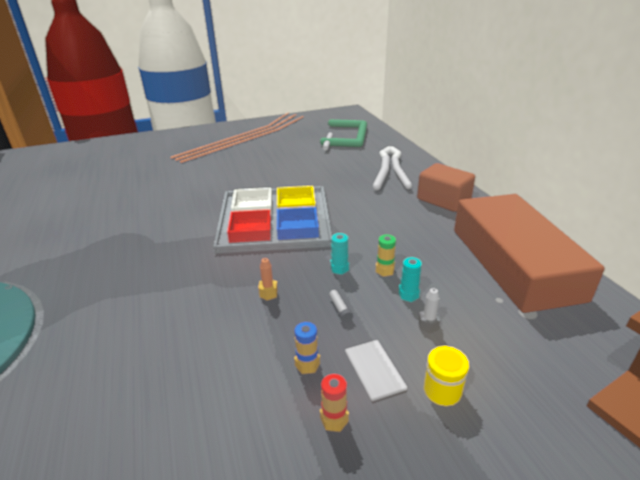

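View pics/top0.png

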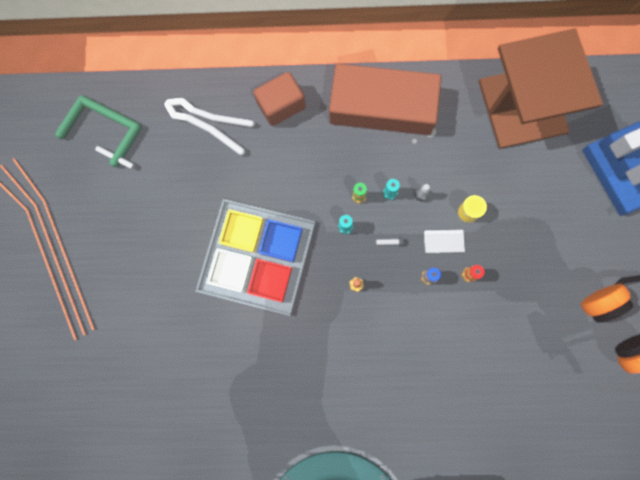

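The two views agree. In the top view, the blue cap is at (432,275), the red cap at (477,272), the copper tip at (357,284), the flux tin at (473,209) and the tray around (257,257). The look-alikes are green (360,191), turquoise (392,188) and (346,224), and steel (424,192). Next I'll measure them.

```bash
cat > m.py <<'E'
from h import *
def masks(im):
    h=cv2.cvtColor(im,cv2.COLOR_RGB2HSV); H,S,V=[h[...,i].astype(int) for i in range(3)]
    return dict(blue=(abs(H-112)<9)&(S>150)&(V>90),red=((H<5)|(H>174))&(S>170)&(V>120),yellow=(abs(H-29)<4)&(S>180)&(V>120),
      orange=(H>=6)&(H<25)&(S>90)&(V>110),green=(abs(H-62)<12)&(S>130),white=(S<30)&(V>150),turq=(abs(H-90)<8)&(S>120))
def blobs(im,c,amin=12):
    n,l,s,ce=cv2.connectedComponentsWithStats(masks(im)[c].astype(np.uint8),connectivity=8)
    return [(l==i,s[i],ce[i]) for i in range(1,n) if s[i][4]>=amin]
E
python3 - <<'E'
from m import *
for n in('top','side'):
    im=cv2.cvtColor(cv2.imread(f'pics/{n}0.png'),cv2.COLOR_BGR2RGB)
    for c in masks(im):
        for m,s,ce in blobs(im,c):
            if n=='top' and not(190<ce[0]<500 and 150<ce[1]<330): continue
            if n=='side' and not(200<ce[0]<480 and 170<ce[1]<440): continue
            print(n,c,s,ce.round(1))
for nm in ('blue','red'):pass
E
python3 - <<'E'
import cv2
im=cv2.imread('pics/top0.png')[170:310,190:510]; cv2.imwrite('pics/topz.png',cv2.resize(im,(800,350),interpolation=cv2.INTER_CUBIC))
im=cv2.imread('pics/side0.png')[220:440,220:490]; cv2.imwrite('pics/sidez.png',cv2.resize(im,(736,600),interpolation=cv2.INTER_CUBIC))
E
```

```text
top blue [260 221  41  40 928] [283.3 240.6]
top blue [428 268  13  13  93] [433.5 274.3]
top red [470 266  13  12  65] [475.5 272.2]
top red [275 295   8   5  15] [279.  297.6]
top orange [353 198  12   5  20] [358.1 200.6]
top orange [458 205  18  17  91] [464.7 215.5]
top orange [224 225   4  11  13] [225.8 229.8]
top orange [462 267  15  15 117] [467.4 274.8]
top orange [350 277  13  15 148] [356.1 284.1]
top green [354 184  12  11  67] [359.7 188.9]
top white [418 183  13  14  93] [423.9 188.8]
top white [ 195  199  119  117 4421] [243.8 262.6]
top white [423 229  42  25 982] [443.8 240.7]
top white [376 238  24   7 145] [387.4 241.4]
top turq [384 179  15  20 207] [390.9 189.1]
top turq [339 215  13  18 184] [345.2 224. ]
side blue [278 208  40  21 429] [298.3 220.9]
side blue [295 323  21  20 239] [305.5 332.2]
side blue [298 355  18   5  46] [306.3 357.5]
side red [229 211  41  30 964] [247.9 223.7]
side red [322 375  24  19 271] [333.3 384.7]
side red [332 416   8   2  13] [335.5 416.5]
side yellow [277 187  38  20 659] [295.3 196.4]
side yellow [ 428  346   41   36 1125] [4
[... 266 characters left out ...]
94 355  26  19 277] [307.1 365.4]
side orange [320 390  29  42 715] [333.7 413.1]
side green [379 235  16  13 138] [386.7 241.8]
side green [378 259  15   5  41] [384.7 261.5]
side white [ 214  187   67   59 1464] [246.6 207.5]
side white [314 186  17  55 522] [322.5 214.2]
side white [282 241  12   2  13] [287.2 241.1]
side white [299 240  12   2  14] [304.1 240.1]
side white [248 243  12   1  12] [253.5 243. ]
side white [232 244  11   2  12] [236.7 244.1]
side white [422 287  18  33 318] [431.5 302.8]
side white [330 290  17  21 179] [337.7 300. ]
side white [ 345  339   63   61 2147] [375.3 369.4]
side turq [331 233  18  41 606] [339.3 254. ]
side turq [399 257  23  45 743] [410.  279.7]
```

View pics/topz.png

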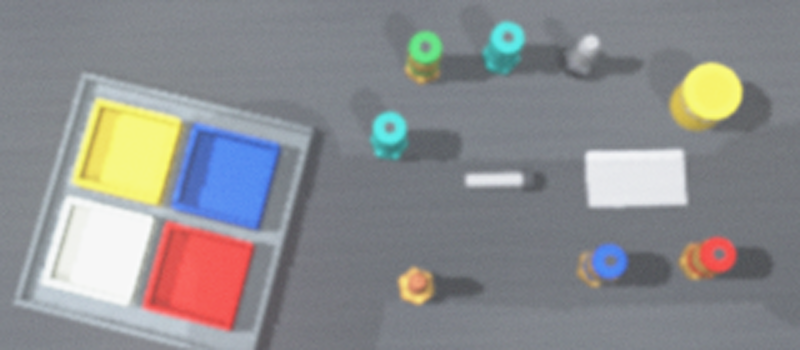

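View pics/sidez.png

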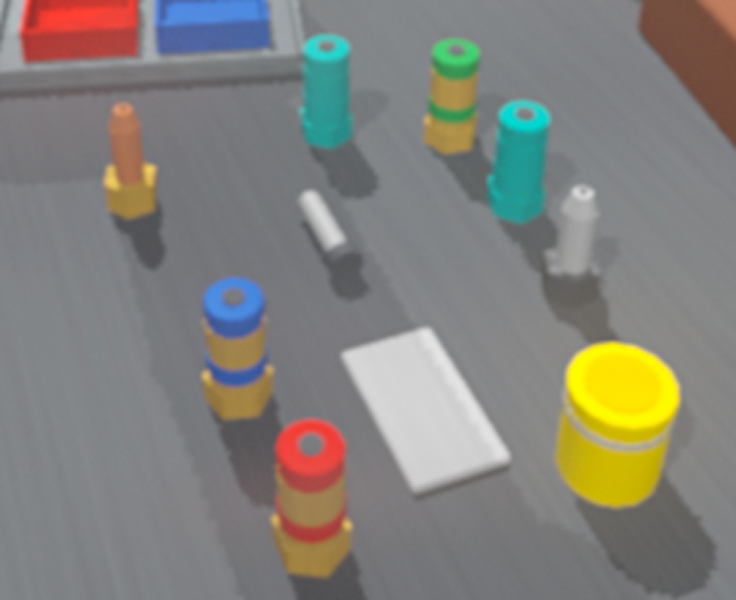

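```bash
python3 - <<'E'
from h import *
def tri(a,b):
    L=[]
    for n,uv in(('top',a),('side',b)):
        p=ray(n,uv,0);q=ray(n,uv,100);L.append((p,(q-p)/np.linalg.norm(q-p)))
    A=sum(np.eye(3)-np.outer(d,d) for p,d in L);bb=sum((np.eye(3)-np.outer(d,d))@p for p,d in L)
    x=np.linalg.solve(A,bb);return x,[np.linalg.norm(np.cross(x-p,d)) for p,d in L][0]
O={'blue':((433.7,274.1),(305.3,328.7),60),'red':((477,271.4),(333.9,382.6),60),'cop':((357,282.2),(265.3,259),62),'flux':((475,206.6),(448.3,361),50),
'green':((359.7,188.6),(386.8,238.5),60),'turq1':((392.5,185),(412,261.5),60),'turq2':((345.3,221.5),(339.6,237),60),'steel':((426,186.5),(433.5,290),62)}
for k,(a,b,z) in O.items():
    x,e=tri(a,b);print(k,'tri',x.round(1),round(e,1),'top',ray('top',a,z).round(1)[:2],'side',ray('side',b,z).round(1)[:2])
# cups: rim centers / corners from zoom
f=lambda u,v:(u/2.5+190-.3,v/2.5+170-.3)
# outer rim corners in zoom px
C={'yellow':[(98,98),(182,118),(160,206),(72,184)],'blue':[(193,123),(281,145),(259,231),(172,208)],'white':[(64,195),(152,215),(131,304),(42,283)],'red':[(165,221),(253,238),(231,330),(143,306)]}
cs={}
for k,v in C.items():
    P=np.array([ray('top',f(*p),27)[:2] for p in v]);cs[k]=P.mean(0);e=P[1]-P[0];print(k,P.mean(0).round(1),np.linalg.norm(np.roll(P,-1,0)-P,axis=1).round(0),np.degrees(np.arctan2(e[1],e[0])).round(1))
ctr=sum(cs.values())/4;print('tray',ctr)
for k in cs: print(k,(cs[k]-ctr).round(1),'side',proj('side',(*cs[k],9)).round(1))
s=get_state();print(s['time_s'])
E
```

```text
blue tri [ 466.8 -198.9   58.4] 0.7 top [ 466.  -198.4] side [ 467.1 -200.4]
red tri [ 470.4 -281.2   58.6] 0.8 top [ 469.4 -280.6] side [ 470.8 -282.3]
cop tri [454.9 -52.1  60.7] 1.5 top [453.3 -51.9] side [456.1 -53.9]
flux tri [ 600.4 -290.2   47.4] 1.0 top [ 598.8 -289. ] side [ 600.  -292.1]
green tri [640.1 -63.   57.2] 0.7 top [638.6 -62.6] side [638.9 -66.6]
turq1 tri [ 645.9 -128.1   57.8] 1.0 top [ 644.2 -127.5] side [ 645.4 -130.6]
turq2 tri [574.9 -32.9  56.9] 1.6 top [572.6 -32.5] side [574.8 -37.2]
steel tri [ 640.1 -193.5   59.7] 0.7 top [ 638.8 -192.8] side [ 639.2 -195.7]
yellow [567.1 179.9] [72. 75. 75. 74.] -105.0
blue [544.3  99.6] [75. 72. 73. 72.] -105.6
white [487.5 203.6] [74. 73. 74. 73.] -104.0
red [466.1 122.2] [73. 75. 73. 70.] -102.2
tray [516.21861306 151.3474524 ]
yellow [50.8 28.6] side [294.4 202.3]
blue [ 28.1 -51.7] side [295.3 224.9]
white [-28.8  52.3] side [251.6 204.1]
red [-50.1 -29.1] side [249.6 227.1]
0.1
```

Emit:
move_arm:
  motion:
    - [0.02, 0.04, 0, 0]
    - [0.02, 0.045, 0, 0]
    - [0.02, 0.045, 0, 0]
    - [0.03, 0.04, 0, 0]
    - [0.03, 0.04, 0, 0]
    - [0.03, 0.04, 0, 0]
    - [0.03, 0.04, 0, 0]
    - [0.03, 0.03, 0, 0]
    - [0.03, 0.03, 0, 0]
    - [0.02, 0.02, 0, 0]
  claw: 0.065
  force: 25

```text
time_s: 1.1
ee_pos: [426.1, -222.7, 401.7]
eef_rot: [-0.001, 0.991, 0.132, -0.002]
wrist_force: [-0.1, -1.2, -0.2]
finger_gap: 65.3
```

Emit:
move_arm:
  motion:
    - [0.03, 0.018, 0, 0]
    - [0.01, 0.006, -0.03, 0]
    - [0, 0, -0.04, 0]
    - [0, 0, -0.03, 0]
    - [0, 0, 0, 0]

```text
time_s: 1.6
ee_pos: [470.1, -192.7, 299.1]
eef_rot: [-0.001, 0.991, 0.136, -0.0]
wrist_force: [-0.8, -0.2, -0.3]
finger_gap: 64.9
```

```bash
python3 - <<'E'
from h import *
snap('side','s1.png');s=get_state();print(s['ee_pos'],s['eef_rot'])
E
```

```text
[ 470.63918651 -192.90815955  300.96247767] [-8.86564001e-04  9.90769617e-01  1.35552706e-01  4.93257151e-04]
```

View pics/s1.png

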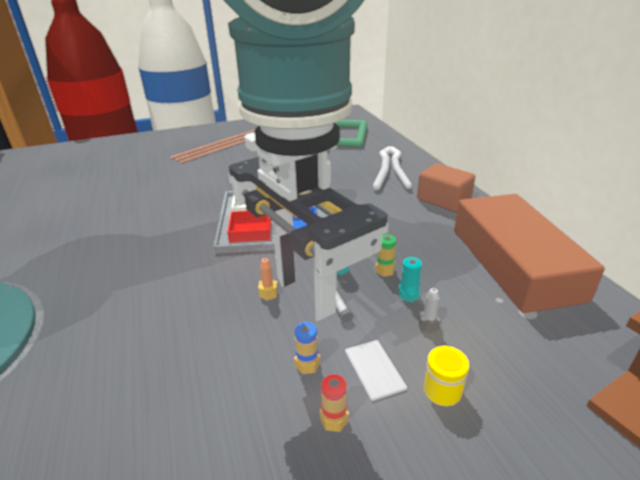

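The gripper is over the blue arrestor at pixel (306,348) with open fingers. I'll correct by a few mm and go down.

Emit:
move_arm:
  motion:
    - [-0.004, -0.006, 0, 0]
    - [0, 0, -0.03, 0]
    - [0, 0, -0.03, 0]
    - [0, 0, -0.02, 0]
    - [0, 0, 0, 0]

```text
time_s: 2.15
ee_pos: [467.6, -203.2, 227.4]
eef_rot: [0.003, 0.991, 0.134, 0.005]
wrist_force: [0.5, 0.2, 0.6]
finger_gap: 64.7
```

Emit:
move_arm:
  motion:
    - [0, 0.003, -0.006, 0]
    - [0, 0, 0, 0]

```text
time_s: 2.35
ee_pos: [468.2, -201.1, 224.1]
eef_rot: [0.004, 0.991, 0.133, 0.007]
wrist_force: [-0.2, 0.2, -0.6]
finger_gap: 65.0
```

```bash
python3 - <<'E'
from h import *
s=get_state();print(s['ee_pos'],s['eef_rot']);snap('side','s2.png')
s=get_state();print(s['ee_pos'],s['eef_rot'],s['wrist_force'])
E
```

```text
[ 468.23240184 -201.10681028  224.14169971] [0.00419981 0.99104475 0.1333018  0.00657929]
[ 468.47093543 -201.39029743  224.66881988] [0.00451234 0.99105172 0.1332188  0.00699165] [ 0.6239072  -1.28857547  1.13878506]
```

View pics/s2.png

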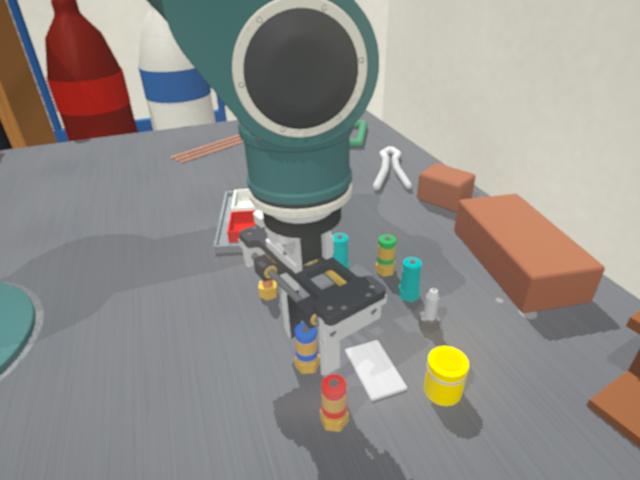

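The fingers straddle the blue arrestor at (306,348). Because of a slight tilt, the grasp point is about 4 mm off, so I'll add a grasp-point calculation and correct it.

```bash
cat >> h.py <<'E'
def gp():
    from scipy.spatial.transform import Rotation as Ro
    s=get_state();q=s['eef_rot'];M=Ro.from_quat([q[1],q[2],q[3],q[0]]).as_matrix()
    g=s['ee_pos']+180*M[:,2]
    print('t',round(s['time_s'],2),'grasp',g.round(1),'tilt',M[:2,2].round(3),'jaw',np.degrees(np.arctan2(M[1,1],M[0,1])).round(1),'F',s['wrist_force'].round(1),'M',s['moment'].round(2),'gap',round(s['finger_gap'],1),'q',s['joint_positions'].round(2)); return g
E
```

Emit:
move_arm:
  motion:
    - [-0.004, 0.003, -0.002, 0]
    - [0, 0, 0, 0]

```text
time_s: 2.6
ee_pos: [464.6, -198.4, 224.2]
eef_rot: [0.005, 0.991, 0.133, 0.008]
wrist_force: [0.4, -0.6, -0.4]
finger_gap: 64.9
```

```bash
python3 -c "
from h import *
gp()"
```

```text
t 2.6 grasp [ 467.7 -199.9   44.3] tilt [ 0.017 -0.008] jaw -74.7 F [ 0.4 -0.6 -0.4] M [0.01 0.01 0.02] gap 64.9 q [ 0.57  0.48 -0.27  2.04  0.22  0.63 -1.15]
```

Emit:
move_arm:
  motion:
    - [0, 0, -0.003, 0]
    - [0, 0, 0, 0]
    - [0, 0, 0, 0]
    - [0, 0, 0, 0]
    - [0, 0, 0, 0]
    - [0, 0, 0, 0]
    - [0, 0, 0, 0]
  claw: 0.01
  force: 25

```text
time_s: 3.3
ee_pos: [464.8, -198.3, 221.7]
eef_rot: [0.005, 0.991, 0.133, 0.008]
wrist_force: [-0.2, 0.7, 1.0]
finger_gap: 25.7
```

```bash
python3 -c "
from h import *
gp()"
```

```text
t 3.3 grasp [ 468.  -199.8   41.8] tilt [ 0.018 -0.008] jaw -74.7 F [-0.2  0.7  1. ] M [ 0.09  0.21 -0.01] gap 25.7 q [ 0.57  0.48 -0.27  2.04  0.22  0.63 -1.15]
```

Emit:
move_arm:
  motion:
    - [0, 0, 0.015, 0]
    - [0, 0, 0.03, 0]
    - [0, 0, 0.04, 0]
    - [0, 0, 0.035, 0]
    - [0, 0, 0, 0]

```text
time_s: 3.8
ee_pos: [463.7, -197.9, 344.5]
eef_rot: [0.004, 0.991, 0.133, 0.007]
wrist_force: [0.4, 0.0, -1.7]
finger_gap: 25.2
```

Emit:
move_arm:
  motion:
    - [0.005, 0.02, 0, 0]
    - [0.01, 0.04, 0, 0]
    - [0.01, 0.04, 0, 0]
    - [0.01, 0.04, 0, 0]
    - [0.01, 0.04, 0, 0]
    - [0.01, 0.04, 0, 0]
    - [0.01, 0.04, 0, 0]
    - [0.005, 0.02, 0, 0]
    - [0, 0, 0, 0]

```text
time_s: 4.7
ee_pos: [532.2, 91.5, 338.5]
eef_rot: [0.004, 0.991, 0.131, 0.005]
wrist_force: [0.3, 0.1, -1.1]
finger_gap: 25.3
```

```bash
python3 -c "
from h import *
gp();snap('side','s3.png')"
```

```text
t 4.7 grasp [534.   90.2 158.5] tilt [ 0.01  -0.007] jaw -75.0 F [ 0.3  0.1 -1.1] M [-0.05  0.01 -0.01] gap 25.3 q [ 0.14  0.37 -0.45  1.88  0.21  0.92 -1.72]
```

View pics/s3.png

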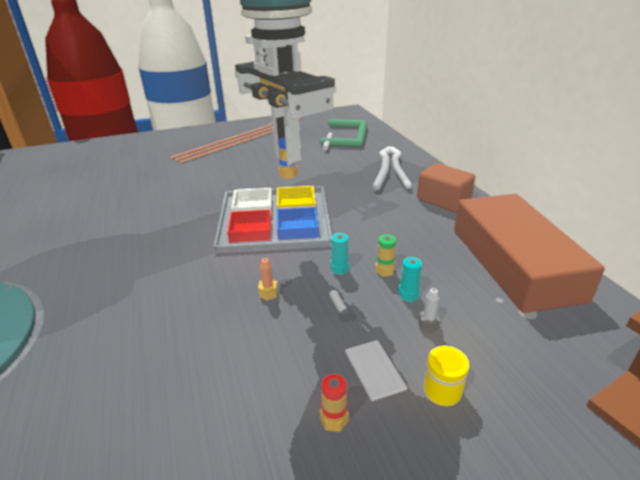

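The blue arrestor is held upright at (288,165), above the tray. Next I'll centre it over the blue cup and lower it.

Emit:
move_arm:
  motion:
    - [0.01, 0.01, 0, 0]
    - [0, 0, -0.03, 0]
    - [0, 0, -0.03, 0]
    - [0, 0, -0.025, 0]
    - [0, 0, 0, 0]

```text
time_s: 5.25
ee_pos: [543.9, 96.8, 249.4]
eef_rot: [0.005, 0.992, 0.127, 0.005]
wrist_force: [-0.2, 0.1, -0.6]
finger_gap: 25.3
```

```bash
python3 -c "
from h import *
gp();snap('side','s4.png')
gp()"
```

```text
t 5.25 grasp [545.8  95.1  69.5] tilt [ 0.01 -0.01] jaw -75.4 F [-0.2  0.1 -0.6] M [-0.01  0.03 -0.  ] gap 25.3 q [ 0.09  0.52 -0.4   1.91  0.3   0.77 -1.8 ]
t 5.3 grasp [546.6  95.3  71.1] tilt [ 0.012 -0.009] jaw -75.4 F [-0.1  0.1 -1.5] M [-0.02  0.03 -0.02] gap 25.4 q [ 0.09  0.52 -0.4   1.91  0.3   0.77 -1.8 ]
```

View pics/s4.png

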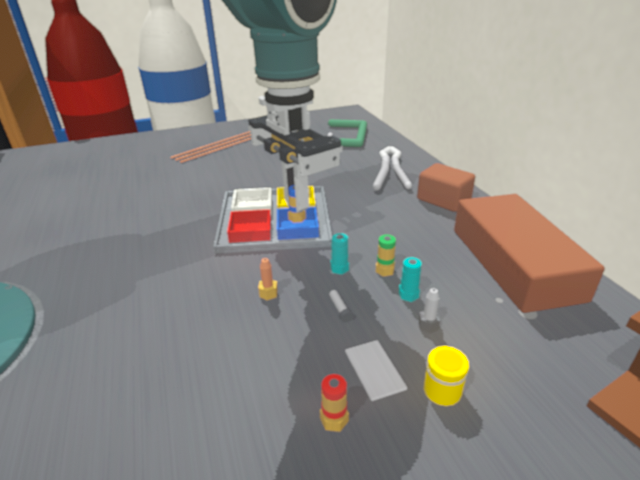

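The arrestor is above the blue cup, with its foot at (297,222). I'll lower it gently to the floor, about 20 mm with the force checked.

Emit:
move_arm:
  motion:
    - [-0.002, 0.004, -0.01, 0]
    - [0, 0, -0.005, 0]
    - [0, 0, 0, 0]

```text
time_s: 5.6
ee_pos: [543.5, 100.9, 237.7]
eef_rot: [0.005, 0.992, 0.127, 0.007]
wrist_force: [-0.0, -0.4, -1.8]
finger_gap: 25.3
```

```bash
python3 -c "
from h import *
gp()"
```

```text
t 5.6 grasp [546.4  99.3  57.8] tilt [ 0.016 -0.009] jaw -75.5 F [-0.  -0.4 -1.8] M [-0.02  0.04  0.01] gap 25.3 q [ 0.07  0.54 -0.4   1.91  0.32  0.74 -1.82]
```

Emit:
move_arm:
  motion:
    - [0, 0, -0.004, 0]
    - [0, 0, -0.002, 0]
    - [0, 0, 0, 0]

```text
time_s: 5.9
ee_pos: [544.0, 101.0, 232.6]
eef_rot: [0.006, 0.992, 0.126, 0.008]
wrist_force: [-0.4, 0.5, -1.2]
finger_gap: 25.6
```

```bash
python3 -c "
from h import *
gp()"
```

```text
t 5.9 grasp [547.2  99.4  52.6] tilt [ 0.018 -0.009] jaw -75.5 F [-0.4  0.5 -1.2] M [0.01 0.07 0.08] gap 25.6 q [ 0.07  0.55 -0.39  1.91  0.32  0.73 -1.83]
```

Emit:
move_arm:
  motion:
    - [-0.001, 0, -0.002, 0]
    - [0, 0, -0.0015, 0]
    - [0, 0, 0, 0]

```text
time_s: 6.2
ee_pos: [543.6, 101.3, 230.9]
eef_rot: [0.006, 0.992, 0.126, 0.01]
wrist_force: [0.1, -0.7, -1.1]
finger_gap: 25.5
```

```bash
python3 -c "
from h import *
gp()"
```

```text
t 6.2 grasp [547.3  99.7  50.9] tilt [ 0.021 -0.009] jaw -75.5 F [ 0.1 -0.7 -1.1] M [ 0.02  0.   -0.05] gap 25.5 q [ 0.07  0.55 -0.39  1.92  0.33  0.72 -1.83]
```

Emit:
move_arm:
  motion:
    - [-0.001, 0, -0.003, 0]
    - [0, 0, -0.001, 0]

```text
time_s: 6.4
ee_pos: [543.6, 101.5, 229.3]
eef_rot: [0.006, 0.992, 0.126, 0.012]
wrist_force: [-8.6, -1.0, 17.1]
finger_gap: 25.7
```

```bash
python3 -c "
from h import *
gp()"
```

```text
t 6.4 grasp [548.2  99.9  49.4] tilt [ 0.025 -0.009] jaw -75.5 F [-8.6 -1.  17.1] M [-0.21  2.32  0.01] gap 25.7 q [ 0.06  0.55 -0.39  1.92  0.33  0.71 -1.84]
```

It has touched the floor at 17 N. Now I'll release it.

Emit:
move_arm:
  motion:
    - [0, 0, 0.001, 0]
    - [0, 0, 0, 0]
    - [0, 0, 0, 0]
    - [0, 0, 0, 0]
  claw: 0.06

```text
time_s: 6.8
ee_pos: [543.6, 101.6, 230.6]
eef_rot: [0.006, 0.992, 0.126, 0.012]
wrist_force: [0.6, -0.4, 0.2]
finger_gap: 54.3
```

Emit:
move_arm:
  motion:
    - [0, 0, 0.02, 0]
    - [0, 0, 0.04, 0]
    - [0, 0, 0.04, 0]
    - [0, 0, 0.03, 0]
    - [0, -0.03, 0, 0]
    - [0, -0.04, 0, 0]
    - [-0.01, -0.045, 0, 0]
    - [-0.01, -0.045, 0, 0]
    - [-0.01, -0.045, 0, 0]
    - [-0.01, -0.04, 0, 0]

```text
time_s: 7.8
ee_pos: [500.5, -145.8, 365.2]
eef_rot: [0.005, 0.991, 0.132, 0.013]
wrist_force: [0.7, -0.0, 0.3]
finger_gap: 60.2
```

```bash
python3 -c "
from h import *
gp();snap('side','s5.png')
"
```

```text
t 7.8 grasp [ 505.2 -146.9  185.3] tilt [ 0.026 -0.006] jaw -74.9 F [ 0.7 -0.   0.3] M [ 0.04 -0.01  0.01] gap 60.2 q [ 0.54  0.29 -0.37  1.91  0.13  0.94 -1.2 ]
```

View pics/s5.png

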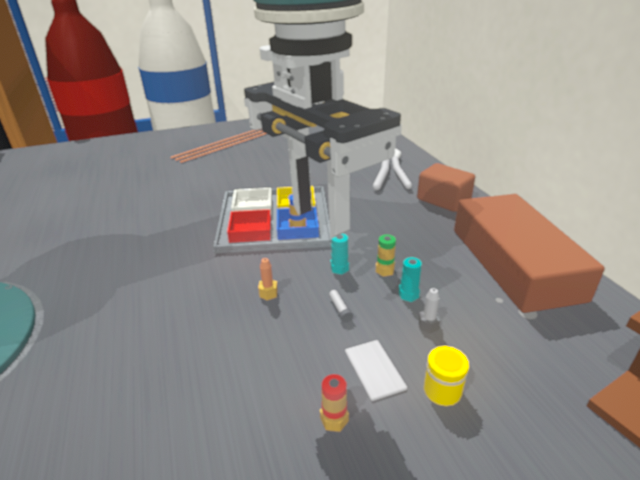

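Blue stands upright in its cup near (298,210). Next is the red arrestor.

Emit:
move_arm:
  motion:
    - [-0.01, -0.04, 0, 0]
    - [-0.01, -0.04, 0, 0]
    - [-0.01, -0.03, -0.02, 0]
    - [-0.005, -0.02, -0.04, 0]
    - [0, 0, -0.03, 0]
    - [0, 0, 0, 0]

```text
time_s: 8.45
ee_pos: [460.1, -290.1, 273.0]
eef_rot: [0.007, 0.992, 0.126, 0.013]
wrist_force: [-0.5, 0.4, 1.4]
finger_gap: 60.4
```

```bash
python3 -c "
from h import *
gp()
"
```

```text
t 8.45 grasp [ 465.  -292.2   93.1] tilt [ 0.027 -0.011] jaw -75.5 F [-0.5  0.4  1.4] M [0.04 0.05 0.04] gap 60.4 q [ 0.73  0.45 -0.27  1.93  0.17  0.76 -0.95]
```

Emit:
move_arm:
  motion:
    - [0.005, 0.01, 0, 0]
    - [0, 0, 0, 0]

```text
time_s: 8.65
ee_pos: [466.2, -278.8, 274.6]
eef_rot: [0.007, 0.992, 0.126, 0.013]
wrist_force: [-0.2, 1.1, 0.7]
finger_gap: 59.8
```

```bash
python3 -c "
from h import *
gp();snap('side','s6.png')
"
```

```text
t 8.65 grasp [ 471.2 -280.8   94.6] tilt [ 0.028 -0.011] jaw -75.5 F [-0.2  1.1  0.7] M [ 0.08 -0.    0.06] gap 59.8 q [ 0.71  0.45 -0.27  1.93  0.17  0.76 -0.98]
```

View pics/s6.png

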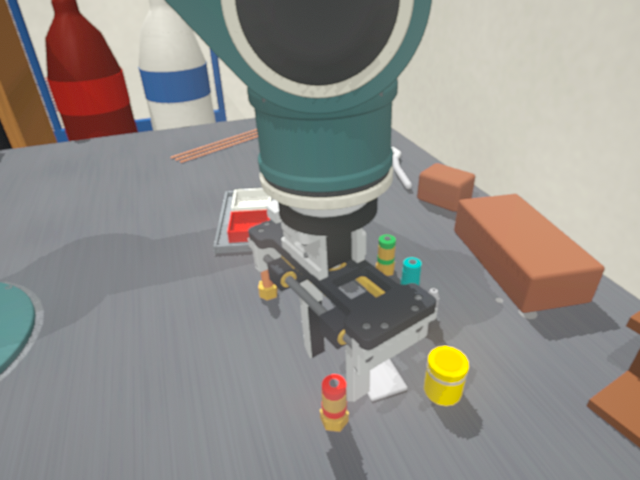

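The jaws are centred above the red arrestor, whose cap is at (334,385). I'll go down 52 mm in a few rows.

Emit:
move_arm:
  motion:
    - [0, 0, -0.025, 0]
    - [-0.001, 0, -0.025, 0]

```text
time_s: 8.9
ee_pos: [467.3, -279.4, 229.4]
eef_rot: [0.011, 0.992, 0.127, 0.017]
wrist_force: [-0.7, -0.2, -1.1]
finger_gap: 59.7
```

```bash
python3 -c "
from h import *
gp()
"
```

```text
t 8.9 grasp [ 473.8 -282.5   49.6] tilt [ 0.036 -0.017] jaw -75.4 F [-0.7 -0.2 -1.1] M [0.03 0.01 0.05] gap 59.7 q [ 0.69  0.52 -0.25  1.95  0.2   0.66 -1.01]
```

Emit:
move_arm:
  motion:
    - [-0.003, 0.001, -0.007, 0]
    - [0, 0, 0, 0]
    - [0, 0, 0, 0]
    - [0, 0, 0, 0]
    - [0, 0, 0, 0]
    - [0, 0, 0, 0]
  claw: 0.01

```text
time_s: 9.5
ee_pos: [465.6, -277.7, 226.3]
eef_rot: [0.012, 0.992, 0.128, 0.018]
wrist_force: [-0.7, -0.7, -1.5]
finger_gap: 26.0
```

```bash
python3 -c "
from h import *
gp()
"
```

```text
t 9.5 grasp [ 472.7 -281.1   46.5] tilt [ 0.04  -0.019] jaw -75.3 F [-0.7 -0.7 -1.5] M [0.01 0.07 0.01] gap 26.0 q [ 0.68  0.52 -0.25  1.96  0.2   0.65 -1.01]
```

Emit:
move_arm:
  motion:
    - [0, 0, 0.02, 0]
    - [0, 0, 0.04, 0]
    - [0, 0, 0.04, 0]
    - [0, 0.02, 0.02, 0]
    - [0, 0.04, 0, 0]
    - [0, 0.045, 0, 0]
    - [0, 0.045, 0, 0]
    - [0, 0.045, 0, 0]
    - [0, 0.045, 0, 0]
    - [0, 0.045, 0, 0]

```text
time_s: 10.5
ee_pos: [462.3, 11.3, 353.8]
eef_rot: [0.014, 0.992, 0.122, 0.02]
wrist_force: [0.8, -0.8, -0.9]
finger_gap: 25.6
```

```bash
python3 -c "
from h import *
gp()
"
```

```text
t 10.5 grasp [470.2   7.2 174. ] tilt [ 0.044 -0.023] jaw -76.0 F [ 0.8 -0.8 -0.9] M [ 0.02 -0.02  0.04] gap 25.6 q [ 0.32  0.21 -0.47  2.06  0.16  0.87 -1.56]
```

Emit:
move_arm:
  motion:
    - [0, 0.04, 0, 0]
    - [0, 0.04, 0, 0]
    - [-0.001, 0.03, 0, 0]
    - [0, 0, -0.03, 0]
    - [0, 0, -0.04, 0]
    - [0, 0, -0.02, 0]
    - [0, 0, 0, 0]

```text
time_s: 11.2
ee_pos: [459.2, 133.0, 264.4]
eef_rot: [0.013, 0.992, 0.127, 0.024]
wrist_force: [-0.6, 0.6, -1.9]
finger_gap: 25.3
```

```bash
python3 -c "
from h import *
gp();snap('side','s7.png');gp()
"
```

```text
t 11.2 grasp [468.4 129.4  84.6] tilt [ 0.051 -0.02 ] jaw -75.5 F [-0.6  0.6 -1.9] M [0.07 0.09 0.  ] gap 25.3 q [ 0.06  0.39 -0.48  2.09  0.34  0.69 -1.97]
t 11.25 grasp [468.9 129.5  85.8] tilt [ 0.052 -0.02 ] jaw -75.5 F [ 0.3  0.3 -1. ] M [-0.    0.13 -0.01] gap 25.4 q [ 0.06  0.39 -0.49  2.09  0.34  0.7  -1.97]
```

View pics/s7.png

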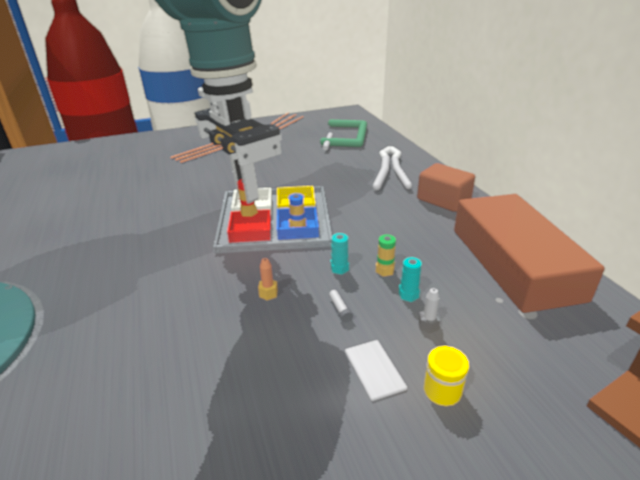

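The blue arrestor stands upright in its cup at (297,210). The held red one is over the red cup, slightly too far in +y, so I'll correct and lower it.

Emit:
move_arm:
  motion:
    - [-0.001, -0.006, -0.012, 0]
    - [0, -0.001, -0.012, 0]
    - [0, 0, 0, 0]

```text
time_s: 11.55
ee_pos: [459.4, 125.2, 242.5]
eef_rot: [0.013, 0.992, 0.126, 0.027]
wrist_force: [0.1, 0.3, -1.2]
finger_gap: 25.7
```

```bash
python3 -c "
from h import *
gp()
"
```

```text
t 11.55 grasp [469.6 121.6  62.8] tilt [ 0.056 -0.02 ] jaw -75.6 F [ 0.1  0.3 -1.2] M [0.04 0.05 0.06] gap 25.7 q [ 0.05  0.42 -0.46  2.11  0.38  0.64 -1.99]
```

Emit:
move_arm:
  motion:
    - [-0.002, 0, -0.007, 0]
    - [0, 0, -0.002, 0]

```text
time_s: 11.75
ee_pos: [458.1, 125.2, 234.2]
eef_rot: [0.013, 0.992, 0.126, 0.028]
wrist_force: [-4.5, -0.3, 25.3]
finger_gap: 25.6
```

```bash
python3 -c "
from h import *
gp()
"
```

```text
t 11.75 grasp [468.7 121.7  54.5] tilt [ 0.059 -0.019] jaw -75.6 F [-4.5 -0.3 25.3] M [-0.2   0.99  0.02] gap 25.6 q [ 0.04  0.44 -0.45  2.11  0.39  0.62 -2.01]
```

It has touched down. I'll release it and back off.

Emit:
move_arm:
  motion:
    - [0, 0, 0.001, 0]
    - [0, 0, 0, 0]
    - [0, 0, 0, 0]
    - [0, 0, 0, 0]
  claw: 0.055

```text
time_s: 12.15
ee_pos: [458.2, 125.4, 235.5]
eef_rot: [0.013, 0.992, 0.126, 0.029]
wrist_force: [-0.6, -0.3, -0.1]
finger_gap: 53.4
```

Emit:
move_arm:
  motion:
    - [0, 0, 0.02, 0]
    - [0, 0, 0.04, 0]
    - [0, 0, 0.04, 0]
    - [0, 0, 0.03, 0]
    - [0, -0.03, 0, 0]
    - [0, -0.04, 0, 0]
    - [0, -0.04, 0, 0]
    - [0, 0, 0, 0]

```text
time_s: 12.95
ee_pos: [456.4, 12.8, 371.2]
eef_rot: [0.013, 0.991, 0.128, 0.029]
wrist_force: [-0.7, 1.1, -0.7]
finger_gap: 54.9
```

```bash
python3 -c "
from h import *
gp();snap('side','s8.png')
"
```

```text
t 12.95 grasp [467.3   9.4 191.6] tilt [ 0.061 -0.019] jaw -75.4 F [-0.7  1.1 -0.7] M [ 0.07  0.01 -0.01] gap 54.9 q [ 0.34  0.17 -0.49  2.06  0.14  0.88 -1.53]
```

View pics/s8.png

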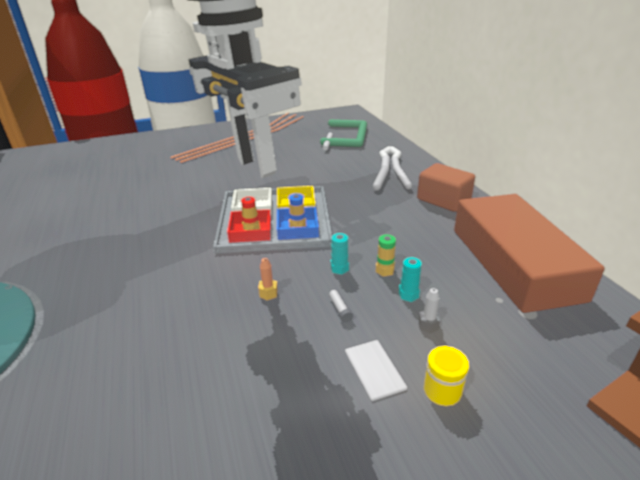

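Red and blue both stand upright, at (249,213) and (297,210). The tool tilt has drifted to 3.6°. A half turn about world z gives the same grasp and flips the tilt, so further drift will cancel it.

Emit:
move_arm:
  motion:
    - [0, 0, 0, 8.5]
    - [0, 0, 0, 8.5]
    - [0, 0, 0, 8.5]
    - [0, 0, 0, 8.5]
    - [0, 0, 0, 8.5]
    - [0, 0, 0, 8.5]
    - [0, 0, 0, 8.5]
    - [0, 0, 0, 8.5]
    - [0, 0, 0, 8.5]
    - [0, 0, 0, 8.5]

```text
time_s: 14.0
ee_pos: [455.9, 24.5, 371.2]
eef_rot: [-0.012, 0.636, 0.771, 0.031]
wrist_force: [0.1, -0.0, 0.1]
finger_gap: 55.0
```

Emit:
move_arm:
  motion:
    - [0, 0, 0, 8.5]
    - [0, 0, 0, 8.5]
    - [0, 0, 0, 8.5]
    - [0, 0, 0, 8.5]
    - [0, 0, 0, 8.5]
    - [0, 0, 0, 8.5]
    - [0, 0, 0, 8.5]
    - [0, 0, 0, 8.5]
    - [0, 0, 0, 8.5]
    - [0, 0, 0, 8.5]

```text
time_s: 15.0
ee_pos: [455.2, 34.7, 371.4]
eef_rot: [-0.03, -0.06, 0.998, 0.016]
wrist_force: [0.1, -1.1, -0.1]
finger_gap: 54.8
```

```bash
python3 -c "
from h import *
gp();print(get_state()['ee_pos'])
"
```

```text
t 15.0 grasp [444.   39.6 191.8] tilt [-0.062  0.027] jaw 96.8 F [ 0.1 -1.1 -0.1] M [ 0.04 -0.2   0.04] gap 54.8 q [ 0.7   0.29 -0.96  2.01  0.23  1.03  1.33]
[455.19698255  34.7282323  371.39847948]
```

Emit:
move_arm:
  motion:
    - [0.004, -0.04, 0, 0]
    - [0.004, -0.04, -0.02, 0]
    - [0.003, -0.012, -0.04, 0]
    - [0, 0, -0.03, 0]
    - [0, 0, 0, 0]
  claw: 0.05

```text
time_s: 15.5
ee_pos: [467.1, -55.8, 279.8]
eef_rot: [-0.028, -0.067, 0.997, 0.016]
wrist_force: [0.2, 0.4, 0.8]
finger_gap: 49.9
```

```bash
python3 -c "
from h import *
gp();snap('side','s9.png');gp()
"
```

```text
t 15.5 grasp [456.5 -50.9 100.1] tilt [-0.059  0.027] jaw 97.6 F [0.2 0.4 0.8] M [ 0.02 -0.16 -0.01] gap 49.9 q [ 0.75  0.46 -0.82  2.06  0.4   0.87  1.4 ]
t 15.55 grasp [457.3 -50.6 101.9] tilt [-0.057  0.027] jaw 97.6 F [-0.4 -0.6 -0.3] M [ 0.03 -0.16  0.01] gap 50.3 q [ 0.75  0.45 -0.83  2.05  0.4   0.87  1.4 ]
```

View pics/s9.png

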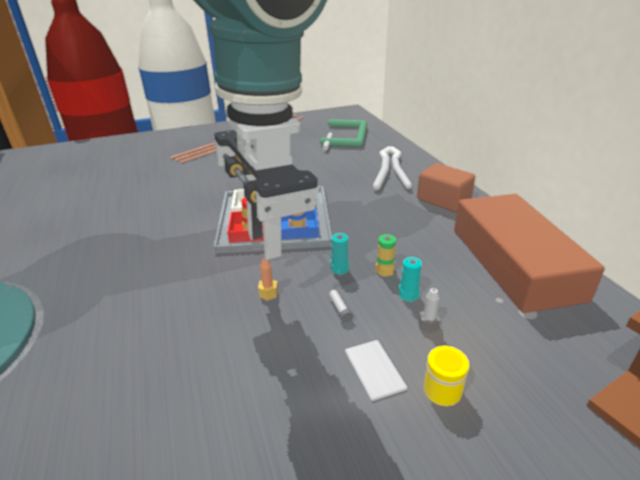

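The jaws are above the copper tip at (267,280). I'll go down.

Emit:
move_arm:
  motion:
    - [-0.004, -0.002, -0.03, 0]
    - [-0.002, 0, -0.025, 0]
    - [0, 0, 0, 0]

```text
time_s: 15.85
ee_pos: [463.7, -55.1, 230.2]
eef_rot: [-0.025, -0.068, 0.997, 0.015]
wrist_force: [-0.2, -1.0, 1.2]
finger_gap: 49.9
```

```bash
python3 -c "
from h import *
gp()
"
```

```text
t 15.85 grasp [454.5 -50.4  50.4] tilt [-0.051  0.026] jaw 97.8 F [-0.2 -1.   1.2] M [ 0.   -0.13  0.07] gap 49.9 q [ 0.69  0.53 -0.76  2.09  0.49  0.76  1.33]
```

Emit:
move_arm:
  motion:
    - [0, -0.002, -0.01, 0]
    - [0, 0, 0, 0]
    - [0, 0, 0, 0]
    - [0, 0, 0, 0]
    - [0, 0, 0, 0]
    - [0, 0, 0, 0]
    - [0, 0, 0, 0]
  claw: 0.005

```text
time_s: 16.55
ee_pos: [466.2, -56.2, 225.8]
eef_rot: [-0.021, -0.069, 0.997, 0.013]
wrist_force: [0.0, 0.0, -1.0]
finger_gap: 15.4
```

```bash
python3 -c "
from h import *
gp()
"
```

```text
t 16.55 grasp [458.3 -52.   46. ] tilt [-0.044  0.024] jaw 97.9 F [ 0.  0. -1.] M [ 0.03 -0.15  0.01] gap 15.4 q [ 0.68  0.54 -0.75  2.09  0.5   0.75  1.32]
```

Emit:
move_arm:
  motion:
    - [0, 0, 0.02, 0]
    - [0, 0, 0.04, 0]
    - [0, 0, 0.04, 0]
    - [0, 0.02, 0.02, 0]
    - [0.005, 0.04, 0, 0]
    - [0.005, 0.045, 0, 0]
    - [0.005, 0.045, 0, 0]
    - [0.005, 0.045, 0, 0]
    - [0.005, 0.03, 0, 0]
    - [0, 0, 0, 0]

```text
time_s: 17.55
ee_pos: [489.4, 176.3, 351.2]
eef_rot: [-0.021, -0.066, 0.997, 0.014]
wrist_force: [-0.4, -0.0, -0.9]
finger_gap: 15.5
```

```bash
python3 -c "
from h import *
gp()
"
```

```text
t 17.55 grasp [481.4 180.8 171.4] tilt [-0.044  0.025] jaw 97.6 F [-0.4 -0.  -0.9] M [ 0.01 -0.17 -0.02] gap 15.5 q [ 0.35  0.45 -0.92  1.89  0.36  1.02  0.98]
```

Emit:
move_arm:
  motion:
    - [0.006, 0.023, 0, 0]
    - [0, 0, -0.03, 0]
    - [0, 0, -0.04, 0]
    - [0, 0, -0.02, 0]
    - [0, 0, 0, 0]

```text
time_s: 18.05
ee_pos: [495.3, 199.8, 258.5]
eef_rot: [-0.021, -0.067, 0.997, 0.014]
wrist_force: [-0.4, -0.9, -0.3]
finger_gap: 15.5
```

```bash
python3 -c "
from h import *
gp();snap('side','s10.png');gp()
"
```

```text
t 18.05 grasp [487.4 204.2  78.7] tilt [-0.044  0.025] jaw 97.6 F [-0.4 -0.9 -0.3] M [ 0.05 -0.23 -0.03] gap 15.5 q [ 0.21  0.6  -0.82  1.93  0.5   0.87  0.84]
t 18.1 grasp [487.8 204.5  79.9] tilt [-0.043  0.025] jaw 97.6 F [-1.1  0.3 -0.7] M [ 0.06 -0.21 -0.02] gap 15.3 q [ 0.21  0.6  -0.82  1.92  0.5   0.88  0.84]
```

View pics/s10.png

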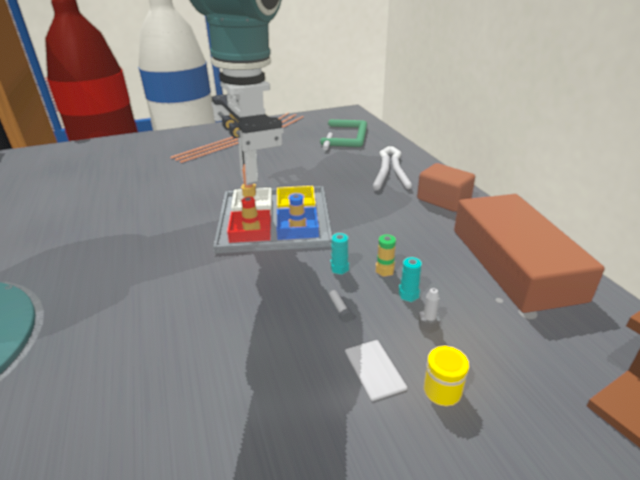

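The copper tip is over the white cup, with its nut at (249,192). I'll lower it.

Emit:
move_arm:
  motion:
    - [0, 0, -0.012, 0]
    - [0.001, 0, -0.009, 0]
    - [0, 0, 0, 0]

```text
time_s: 18.4
ee_pos: [497.6, 199.5, 239.7]
eef_rot: [-0.019, -0.066, 0.998, 0.014]
wrist_force: [0.0, -0.3, -0.4]
finger_gap: 15.7
```

```bash
python3 -c "
from h import *
gp()
"
```

```text
t 18.4 grasp [490.5 204.1  59.9] tilt [-0.039  0.026] jaw 97.5 F [ 0.  -0.3 -0.4] M [ 0.02 -0.15 -0.04] gap 15.7 q [ 0.19  0.63 -0.79  1.93  0.53  0.84  0.82]
```

Emit:
move_arm:
  motion:
    - [0, 0, -0.005, 0]
    - [0, 0, -0.002, 0]

```text
time_s: 18.6
ee_pos: [498.2, 199.9, 233.9]
eef_rot: [-0.018, -0.066, 0.998, 0.014]
wrist_force: [-5.0, -3.8, 29.3]
finger_gap: 15.6
```

```bash
python3 -c "
from h import *
gp()
"
```

```text
t 18.6 grasp [491.5 204.6  54. ] tilt [-0.037  0.026] jaw 97.5 F [-5.  -3.8 29.3] M [-1.16  1.48  0.03] gap 15.6 q [ 0.18  0.64 -0.78  1.93  0.54  0.83  0.81]
```

Emit:
move_arm:
  motion:
    - [0, 0, 0.001, 0]
    - [0, 0, 0, 0]
    - [0, 0, 0, 0]
    - [0, 0, 0, 0]
  claw: 0.045

```text
time_s: 19.0
ee_pos: [498.5, 200.0, 235.5]
eef_rot: [-0.017, -0.066, 0.998, 0.014]
wrist_force: [-0.6, -0.4, -0.3]
finger_gap: 43.4
```

Emit:
move_arm:
  motion:
    - [0, 0, 0.02, 0]
    - [0, 0, 0.04, 0]
    - [0, 0, 0.04, 0]
    - [0, 0, 0.04, 0]
    - [0, -0.03, 0, 0]
    - [0.01, -0.045, 0, 0]
    - [0.01, -0.045, 0, 0]
    - [0.01, -0.045, 0, 0]
    - [0.01, -0.045, 0, 0]
    - [0.01, -0.045, 0, 0]

```text
time_s: 20.0
ee_pos: [545.8, -57.9, 382.2]
eef_rot: [-0.016, -0.072, 0.997, 0.014]
wrist_force: [0.6, 0.8, 0.7]
finger_gap: 44.9
```

```bash
python3 -c "
from h import *
gp();snap('side','s11.png')
"
```

```text
t 20.0 grasp [539.6 -53.2 202.4] tilt [-0.034  0.026] jaw 98.2 F [0.6 0.8 0.7] M [ 0.07 -0.27  0.03] gap 44.9 q [ 0.75  0.45 -0.88  1.79  0.35  1.11  1.46]
```

View pics/s11.png

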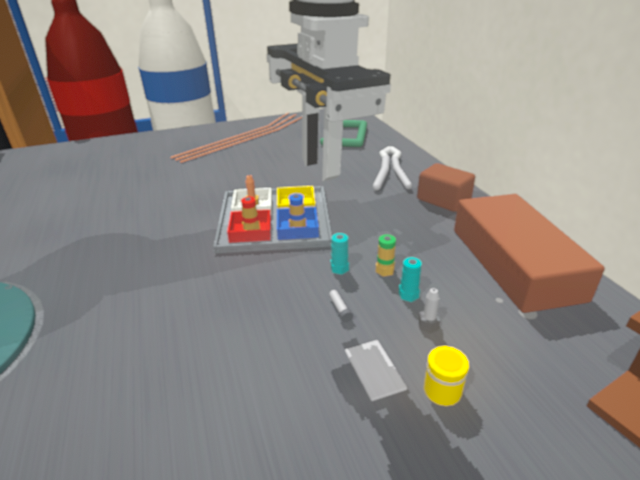

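The copper tip stands in the white cup at (251,188). Now for the flux tin.

Emit:
move_arm:
  motion:
    - [0.012, -0.045, 0, 0]
    - [0.012, -0.045, 0, 0]
    - [0.012, -0.045, 0, 0]
    - [0.012, -0.045, 0, 0]
    - [0.008, -0.03, -0.03, 0]
    - [0.004, -0.02, -0.04, 0]
    - [0, 0, -0.03, 0]
    - [0, 0, 0, 0]
  claw: 0.075

```text
time_s: 20.85
ee_pos: [605.4, -301.7, 277.8]
eef_rot: [-0.016, -0.065, 0.998, 0.012]
wrist_force: [-0.6, 0.3, 0.3]
finger_gap: 74.9
```

```bash
python3 -c "
from h import *
gp();snap('side','s12.png');gp()
"
```

```text
t 20.85 grasp [ 599.3 -297.8   97.9] tilt [-0.034  0.022] jaw 97.4 F [-0.6  0.3  0.3] M [ 0.01 -0.11  0.  ] gap 74.9 q [ 0.89  0.76 -0.71  1.54  0.52  1.09  1.75]
t 20.9 grasp [ 600.2 -298.1  100.2] tilt [-0.032  0.021] jaw 97.4 F [-0.8 -0.3 -0.4] M [ 0.09 -0.14 -0.02] gap 74.8 q [ 0.89  0.76 -0.71  1.54  0.52  1.09  1.75]
```

View pics/s12.png

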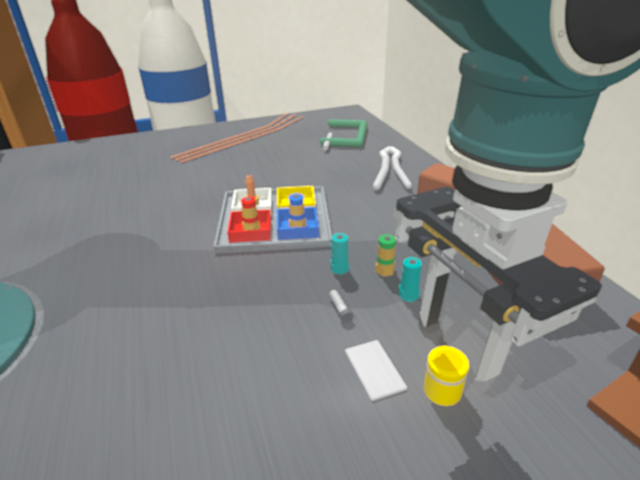

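The jaws are above the tin at (446,375), and I need +7 mm in y before going down.

Emit:
move_arm:
  motion:
    - [0, 0.007, -0.005, 0]
    - [0, 0, -0.03, 0]
    - [0, 0, -0.015, 0]
    - [0, 0, 0, 0]

```text
time_s: 21.3
ee_pos: [608.1, -291.3, 235.7]
eef_rot: [-0.012, -0.066, 0.998, 0.01]
wrist_force: [0.3, 0.1, -0.3]
finger_gap: 75.1
```

```bash
python3 -c "
from h import *
gp()
"
```

```text
t 21.3 grasp [ 603.7 -288.    55.8] tilt [-0.024  0.018] jaw 97.6 F [ 0.3  0.1 -0.3] M [ 0.06 -0.16  0.01] gap 75.1 q [ 0.86  0.8  -0.69  1.57  0.56  1.01  1.71]
```

Emit:
move_arm:
  motion:
    - [-0.004, -0.003, -0.013, 0]
    - [0, 0, -0.003, 0]

```text
time_s: 21.5
ee_pos: [604.6, -294.0, 221.4]
eef_rot: [-0.01, -0.067, 0.998, 0.009]
wrist_force: [0.4, -1.0, -0.9]
finger_gap: 74.6
```

```bash
python3 -c "
from h import *
gp()
"
```

```text
t 21.5 grasp [ 600.6 -291.    41.5] tilt [-0.022  0.017] jaw 97.6 F [ 0.4 -1.  -0.9] M [ 0.01 -0.14  0.02] gap 74.6 q [ 0.86  0.82 -0.68  1.58  0.57  0.98  1.7 ]
```

Emit:
move_arm:
  motion:
    - [0, 0, 0, 0]
    - [0, 0, 0, 0]
    - [0, 0, 0, 0]
    - [0, 0, 0, 0]
    - [0, 0, 0, 0]
    - [0, 0, 0, 0]
  claw: 0.03
  force: 25

```text
time_s: 22.1
ee_pos: [605.0, -294.2, 223.3]
eef_rot: [-0.009, -0.066, 0.998, 0.009]
wrist_force: [0.1, 0.1, -1.3]
finger_gap: 43.3
```

```bash
python3 -c "
from h import *
gp()
"
```

```text
t 22.1 grasp [ 601.4 -291.3   43.3] tilt [-0.02   0.016] jaw 97.6 F [ 0.1  0.1 -1.3] M [ 0.01 -0.16 -0.07] gap 43.3 q [ 0.86  0.82 -0.68  1.58  0.57  0.98  1.7 ]
```

Emit:
move_arm:
  motion:
    - [0, 0, 0.02, 0]
    - [0, 0, 0.04, 0]
    - [0, 0, 0.04, 0]
    - [0, 0.02, 0.025, 0]
    - [0, 0.04, 0, 0]
    - [-0.005, 0.045, 0, 0]
    - [-0.005, 0.045, 0, 0]
    - [-0.005, 0.045, 0, 0]
    - [-0.005, 0.045, 0, 0]
    - [0, 0.045, 0, 0]

```text
time_s: 23.1
ee_pos: [581.2, -4.6, 366.3]
eef_rot: [-0.006, -0.062, 0.998, 0.006]
wrist_force: [1.6, -0.2, -1.0]
finger_gap: 43.2
```

```bash
python3 -c "
from h import *
gp()
"
```

```text
t 23.1 grasp [579.   -2.6 186.3] tilt [-0.012  0.011] jaw 97.1 F [ 1.6 -0.2 -1. ] M [ 0.08 -0.24 -0.01] gap 43.2 q [ 0.59  0.51 -0.85  1.74  0.41  1.09  1.31]
```

Emit:
move_arm:
  motion:
    - [-0.003, 0.045, 0, 0]
    - [-0.003, 0.045, 0, 0]
    - [-0.003, 0.045, 0, 0]
    - [-0.002, 0.03, 0, 0]
    - [0, 0.017, 0, 0]
    - [0, 0, -0.03, 0]
    - [0, 0, -0.04, 0]
    - [0, 0, -0.025, 0]
    - [0, 0, 0, 0]

```text
time_s: 24.0
ee_pos: [565.3, 195.5, 284.0]
eef_rot: [0.001, -0.068, 0.998, 0.006]
wrist_force: [0.4, -0.3, -0.4]
finger_gap: 43.9
```

```bash
python3 -c "
from h import *
gp();snap('side','s13.png');gp()
"
```

```text
t 24.0 grasp [565.5 197.8 104. ] tilt [0.001 0.013] jaw 97.8 F [ 0.4 -0.3 -0.4] M [ 0.02 -0.16  0.04] gap 43.9 q [ 0.2   0.64 -0.79  1.76  0.54  0.96  0.9 ]
t 24.05 grasp [566.2 198.3 105.7] tilt [0.003 0.014] jaw 97.8 F [-0.8 -0.3 -0.1] M [ 0.06 -0.12 -0.  ] gap 43.1 q [ 0.2   0.64 -0.8   1.76  0.53  0.96  0.9 ]
```

View pics/s13.png

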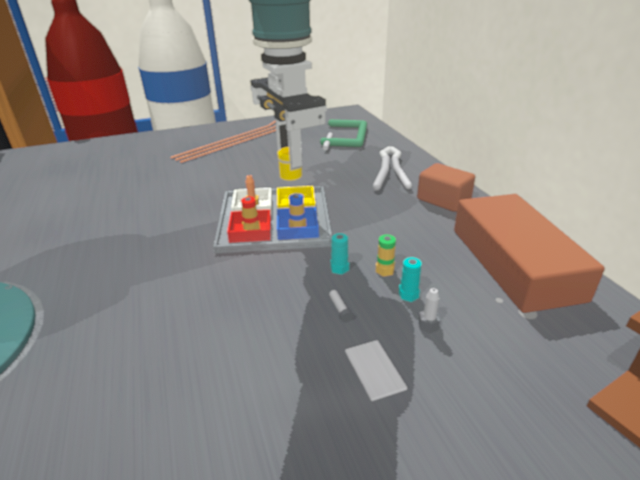

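The tin is held above the yellow cup, at (290,165). It is about 18 mm too far in +y, so I'll correct that before lowering.

Emit:
move_arm:
  motion:
    - [0, -0.018, 0, 0]
    - [0, 0, -0.015, 0]
    - [0, 0, -0.015, 0]
    - [0, 0, 0, 0]

```text
time_s: 24.45
ee_pos: [567.0, 178.6, 261.2]
eef_rot: [0.006, -0.068, 0.998, 0.007]
wrist_force: [-0.4, -0.1, -0.9]
finger_gap: 43.3
```

```bash
python3 -c "
from h import *
gp();snap('side','s14.png');gp()
"
```

```text
t 24.45 grasp [568.9 181.3  81.2] tilt [0.01  0.015] jaw 97.8 F [-0.4 -0.1 -0.9] M [ 0.04 -0.14 -0.  ] gap 43.3 q [ 0.22  0.66 -0.77  1.79  0.56  0.91  0.91]
t 24.5 grasp [569.2 181.8  82.1] tilt [0.011 0.016] jaw 97.8 F [0.6 0.1 0.1] M [ 0.1  -0.08  0.01] gap 43.5 q [ 0.22  0.66 -0.77  1.79  0.56  0.91  0.91]
```

View pics/s14.png

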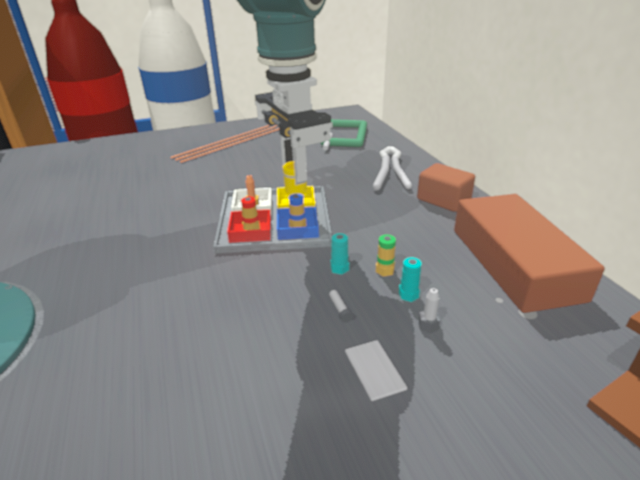

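The tin is now over the yellow cup at (293,180). Lowering.

Emit:
move_arm:
  motion:
    - [-0.002, -0.001, -0.012, 0]
    - [-0.001, 0, -0.012, 0]
    - [0, 0, 0, 0]

```text
time_s: 24.8
ee_pos: [563.9, 179.0, 237.1]
eef_rot: [0.007, -0.069, 0.998, 0.008]
wrist_force: [-0.4, -0.0, -0.6]
finger_gap: 43.3
```

```bash
python3 -c "
from h import *
gp()
"
```

```text
t 24.8 grasp [566.1 181.9  57.2] tilt [0.012 0.016] jaw 97.9 F [-0.4 -0.  -0.6] M [ 0.08 -0.11  0.07] gap 43.3 q [ 0.2   0.69 -0.75  1.81  0.59  0.86  0.88]
```

Emit:
move_arm:
  motion:
    - [0.001, -0.001, -0.005, 0]
    - [0, 0, -0.002, 0]

```text
time_s: 25.0
ee_pos: [565.6, 178.8, 230.9]
eef_rot: [0.008, -0.069, 0.998, 0.008]
wrist_force: [-5.4, -7.6, 33.7]
finger_gap: 43.7
```

```bash
python3 -c "
from h import *
gp()
"
```

```text
t 25.0 grasp [568.1 181.9  50.9] tilt [0.014 0.017] jaw 97.9 F [-5.4 -7.6 33.7] M [-1.76  0.93  0.01] gap 43.7 q [ 0.2   0.7  -0.74  1.81  0.6   0.85  0.88]
```

Emit:
move_arm:
  motion:
    - [0, 0, 0.001, 0]
    - [0, 0, 0, 0]
    - [0, 0, 0, 0]
    - [0, 0, 0, 0]
  claw: 0.066

```text
time_s: 25.4
ee_pos: [566.0, 178.9, 232.0]
eef_rot: [0.008, -0.069, 0.998, 0.008]
wrist_force: [-0.1, -0.3, 0.1]
finger_gap: 66.2
```

Emit:
move_arm:
  motion:
    - [0, 0, 0.02, 0]
    - [0, 0, 0.04, 0]
    - [0, 0, 0.04, 0]
    - [0, 0, 0.04, 0]
    - [0, -0.03, 0.03, 0]
    - [0, -0.045, 0, 0]
    - [0, -0.045, 0, 0]
    - [0, -0.045, 0, 0]
    - [0, -0.045, 0, 0]
    - [0, -0.045, 0, 0]

```text
time_s: 26.4
ee_pos: [562.2, -78.2, 409.0]
eef_rot: [0.008, -0.075, 0.997, 0.008]
wrist_force: [0.4, 0.0, -0.0]
finger_gap: 65.7
```

Emit:
move_arm:
  motion:
    - [0, -0.045, 0, 0]
    - [0, -0.045, 0, 0]
    - [-0.01, -0.045, 0, 0]
    - [-0.01, -0.045, 0, 0]
    - [-0.01, -0.045, 0, 0]
    - [-0.01, -0.03, 0, 0]
    - [-0.01, -0.03, 0, 0]
    - [0, 0, 0, 0]
    - [0, 0, 0, 0]
    - [0, 0, 0, 0]

```text
time_s: 27.4
ee_pos: [505.3, -382.6, 407.4]
eef_rot: [0.007, -0.07, 0.997, 0.008]
wrist_force: [-0.2, 0.3, -0.0]
finger_gap: 65.9
```

```bash
python3 - <<'E'
from h import *
gp();a=snap('side','s15.png');b=snap('top','t15.png');gp()
z=np.zeros((300,800,3),np.uint8)
z[:,:400]=cv2.resize(a[160:310,210:410],(400,300),interpolation=cv2.INTER_CUBIC);z[:,400:]=cv2.resize(b[180:330,180:380],(400,300),interpolation=cv2.INTER_CUBIC)
cv2.imwrite('pics/z15.png',z[...,::-1])
E
```

```text
t 27.4 grasp [ 507.8 -379.5  227.4] tilt [0.014 0.017] jaw 98.0 F [-0.2  0.3 -0. ] M [ 0.03 -0.09  0.04] gap 65.9 q [ 1.16  0.55 -0.79  1.57  0.38  1.19  2.01]
t 27.5 grasp [ 508.2 -378.9  227.6] tilt [0.014 0.017] jaw 98.1 F [ 0.3 -0.1  0.2] M [ 0.03 -0.11 -0.03] gap 65.9 q [ 1.16  0.55 -0.79  1.57  0.38  1.19  2.01]
```

View pics/z15.png

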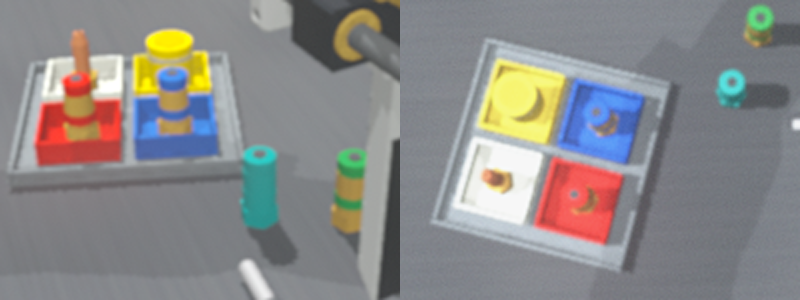

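View pics/t15.png

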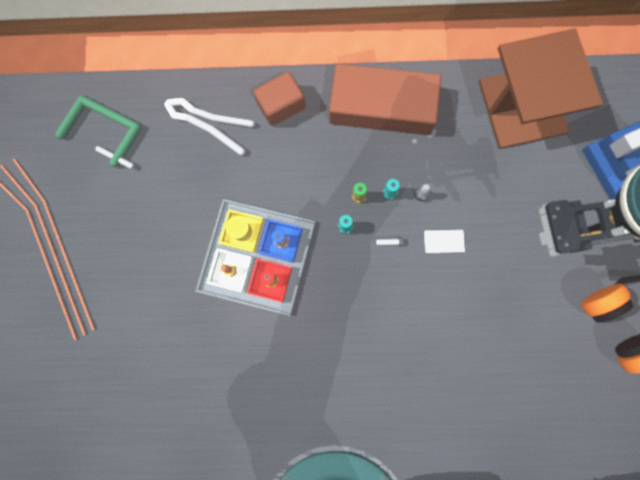

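All four parts look upright in their cups, and the green (360,191), turquoise and steel (424,192) parts have not moved. I'll check the heights by triangulating the tops.

```bash
python3 - <<'E'
from h import *
def tri(a,b):
    L=[]
    for n,uv in(('top',a),('side',b)):
        p=ray(n,uv,0);q=ray(n,uv,100);L.append((p,(q-p)/np.linalg.norm(q-p)))
    A=sum(np.eye(3)-np.outer(d,d) for p,d in L);bb=sum((np.eye(3)-np.outer(d,d))@p for p,d in L)
    return np.linalg.solve(A,bb).round(1)
print('red',tri((266.5,277),(248,198)),'blue',tri((279.5,236),(296,196.5)),'cop',tri((224.5,267.5),(250,175.5)),'flux',tri((238.5,229),(294.5,181)))
for n,f in(('top',(465.7,124)),('top',(544,100)),('top',(488,204)),('top',(566.5,181))): print(proj(n,(*f,9)).round(1),proj(n,(*f,69)).round(1),proj('side',(*f,9)).round(1),proj('side',(*f,69)).round(1))
b=cv2.imread('pics/t15.png')[195:320,190:320];cv2.imwrite('pics/zz.png',cv2.resize(b,(624,600),interpolation=cv2.INTER_CUBIC))
E
```

```text
red [467.7 120.2  68.2] blue [546.2  95.4  68. ] cop [488.  200.5  70.7] flux [566.4 178.1  55.1]
[269.4 280.1] [264.5 277.2] [249.2 226.6] [245.5 197. ]
[281.1 242. ] [277.1 236.6] [295.1 224.8] [293.3 195.1]
[230.5 270. ] [223.1 266.5] [251.8 203.9] [248.5 175.8]
[242.2 232.2] [235.7 226.1] [294.  202.1] [292.3 174. ]
```

View pics/zz.png

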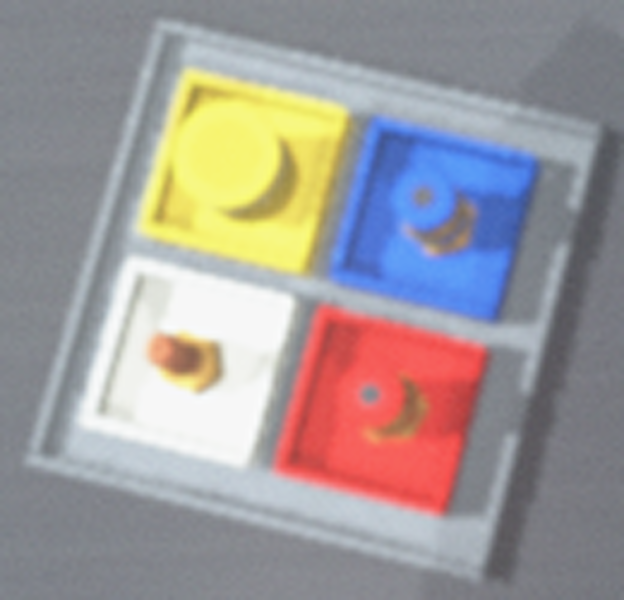

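Every part is well inside its cup. The tops are at the expected heights (about 69 / 69 / 71 mm, and 55 against 59 mm for the tin, which I picked by eye), and the arm is clear of everything.

```bash
python3 -c "
from plant import close_job
print(close_job())"
```

```text
the job is handed in; nothing more can be done
None
```

The kit tray is made up in the order asked: blue arrestor, red arrestor, copper tip, then flux tin. I handed the job in at about 27.5 s, with the arm parked clear at about 227 mm grasp height.

- **Placement:** in the last side and top pictures all four parts stand upright inside their own cups. The green arrestor and the steel tip (and the turquoise look-alikes) are where they were.
- **Heights:** the triangulated tops came out at 68 mm for red (69 expected), 68 mm for blue (69 expected), 71 mm for copper (71 expected) and 55 mm for the flux tin (59 expected). I put the tin's 4 mm shortfall down to picking its lid centre by eye. It touched its cup floor at the expected height.
- **Forces:** the highest wrist force I read was about 35 N, as the tin touched down.
- **Tool tilt:** the tool's tilt drifted during the moves, to about 3.7° by the time the red arrestor was in. A half turn before the copper tip cancelled most of it.

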